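Load the burn-in test bay

ROBOT

A 6-joint arm with a two-finger parallel gripper is mounted at the origin on the work surface. World frame = base frame: x ahead of the robot, y to its left, z up, the work surface at z = 0. Lengths are in mm, angles in rad, forces in N, time in s.
With the tool pointing down it reaches from about 275 to 750 mm from the base axis. Payload 10.2 kg.
Tool frame: the origin (TCP) lies between the finger pads; the fingertips stand 25 mm ahead of it and the grasp point (between the pads) lies 6 mm ahead of it; z points along the fingers, y is the line along which they close (so a half turn about z gives the same grasp; the last joint's range is limited). The gripper opens to 85 mm and grips with 20 to 120 N. Pads are 22 mm wide; open, the fingers measure 114 mm over their backs; the gripper's body (76 mm by 85 mm) begins 54 mm behind the grasp point. The pads swing forward as they close: fully open they stand 13 mm farther back than shut.
Start: joints at [-1.418, 0.313, 1.498, -0, 1.331, -0.223], TCP at [192.672, -488.374, 256.294] pointing down, gripper open.
Joint ranges: [-2.94, 2.94], [-0.97, 2.17], [0.19, 2.56], [-1.23, 4.37], [0.02, 3.11], [-2.88, 2.88]. Speed limits (rad/s): [2.39, 2.39, 3.01, 3.14, 3.14, 3.14].

INTERFACE

Orientations are given as a unit quaternion [w, x, y, z].
In Python, from rig import ctrl, eyes, finish_job gives the robot as it stands.
- The arm moves only by the tool step_arm, never from a script. Its argument "increments" is a list of rows, each an object of numbers: "dx", "dy", "dz": the shift along the tool's x, y, z in units of 25 mm (1.0 is 25 mm); "wx", "wy", "wz": the turn, a rotation vector about the tool's x, y, z in units of 6 degrees (1.0 is 6 degrees). A call has 1 to 5 rows; each row shifts and turns the commanded pose from where the row before left it, along the tool's axes as they then stand; what a row does not reach is not made up. A row lasts 1/10 s, in which the tool goes at most 50 mm and 8.59 degrees, less where a joint would pass 70% of its speed; a pose out of reach is approached as far as the arm can. A call is refused whole if a number of a shift passes 1 or a number of a turn 1, either way. A call with a gripper value outside its range is refused whole. "fingers" is the finger opening in mm, from 0 to 85.4, set as the call begins (left out, the last holds). The fingers move at their own pace and stop on an object; "squeeze" is the grip in N (left out, the last holds). Time passes only in rows, so rows that do not move let the fingers close. It gives the time, the measured TCP pose, the force, the opening and the grip force at its end, in the units of the state.
- ctrl.sense(): the state, without advancing time (a new reading comes with each control period).
- eyes.capture(name): name is "scene" or "top" or "wrist"; returns a dict with "frame" (400x640x3 uint8, blue, green, red), "fx", "fy", "cx", "cy" (pixels), "R" (3x3) and "t" (3): a world point X has camera coordinates R X + t; the wrist camera has in their place "tool_from_camera" (4x4, takes a point from camera to tool coordinates, whose origin is the TCP and whose axes are the flange's). Camera axes: x right, y down, z forward; pixel columns grow to the right and rows downward; lengths in mm; the calibration is good to about 2 mm. A picture is of the moment at which its call begins: read the wrist's pose just before it. There is no depth.
- finish_job(): hands the job in; it is judged then, once.
Trained networks look in the newest picture that a camera, given by its name, has taken for a name from the list of things; names that differ only in an ending like _2 or _b are one class to them, and where a whole thing is asked for, a point or a joint stands for the part that bears it (a point fixed in the world has none). Each returns a list of dicts, best first, with "p" (0 to 1); they miss things now and then, are a little off and sometimes report something else, mostly with a low value. They report only what shows in the picture. A call takes as long as a camera call. They do not tell look-alikes from the thing itself.
- eyes.cut_out(camera, label): "mask" (400x640 bool, what is visible of it).
- eyes.landmark_of(camera, label): "point" ([x, y, z] in mm, in the coordinates of the camera as it stood for that picture, good to about 4 mm: a listed point, or the origin of a listed thing).
The state is a dict: "time_s": time; "joints": joint angles; "dq": joint speeds; "tau": joint torques, N m; "eef_pos": TCP position; "ee_rot": TCP orientation; "force": force on the tool from outside, world axes, zero at the start; "wrist_torque": the same for the moment, N m; "grip_width": opening from 0.0 (shut) to 1.0 (fully open); "grip_force": force on a finger pad.
Only numpy, scipy, OpenCV 4.12 (cv2) and the standard library are available. Lean on these libraries where they do the work, as an engineer would, in place of code of your own. Each camera call takes 0.05 s, during which the arm holds its last target. There are 200 camera calls.

TASK

Raise the clear yellow-edged sash of the test bay all the way up by the black handle on top of it, and slide the loaded white tray by its orange handle into the bay's slots until it is fully home against the rear stop. Then lower the sash gently until it is fully shut in front of the tray, with the orange handle sticking out through the notch and both heat sinks still sitting flat in their pockets. Do not ram or force the tray or knock the other things on the bench about.

Things in the scene. Friction and masses are not known exactly. Their poses are not given: they have to be found in the camera images.
- bay: Fixed test bay: clear box, aluminium frame, 178 mm wide, 126 deep, 131 high, open in front, no floor (the tray slides on the bench). Origin: bench level, middle of the sash plane; x points into the bay (the way the tray goes in), y left, z up. Aluminium sash posts at x 0, y +-100 mm, 14 mm wide, 258 tall. With the tray home, the tray's origin is at x 60 mm, y 0, axes parallel.
- bay_mouth (a point): Bench-level point on the bay's centre line at x -31 mm, where the lead-in guides begin: two plates 18 mm high, about 158 mm apart here, narrowing to 146 mm at x -9 mm. From x 8 to 110 mm side guides keep that 146 mm width, and lips over them (11 to 17 mm above the bench, 128 mm between them) form slots for the tray's base edges, so the tray must lie flat on the bench.
- bay_stop (a point): Bench-level centre of the rear stop's face, 110 mm behind the sash plane: the far edge of the tray's base touches it when home.
- sash (a joint): Height of the sash above shut, m: 0 shut, 0.12 fully up. Clear panel 182 x 120 x 6 mm with yellow edges, sliding vertically between the posts; 0.4 kg; about 8 N of friction holds it where it is left. A notch in its lower edge, 56 mm wide, 54 high, in the middle, clears the tray's handle; the rest of the edge is blocked if the tray's front wall is under it.
- sash_grip (a point): Middle of the black sash handle: a 14 x 14 mm bar, 110 mm long along the bay's y, held by two 10 mm posts (at y +-50 mm) above the sash's upper edge, with a 37 mm clear gap below the bar. The point is the bar's centre, 165 mm above the bench when the sash is shut; it rises with the sash.
- tray: Loose white tray, 0.4 kg, carrying two heat sinks. Base 100 (x) x 140 (y) x 5 mm; side walls 12 mm in from the base's edges; front wall (x -50 mm) 40 mm high, others 30. Origin: centre of its underside; x points from handle end to far end (enters first). Orange handle bar 18 x 18 mm sticks out from the front wall, x -50 to -150 mm, its lower side 21 mm above the bench.
- tray_grip (a point): Point on the axis of the tray's orange handle, 75 mm out from the front wall (tray x -125 mm, y 0), 30 mm above the tray's underside: a good place to pinch it from above.
- heatsink_a: Black finned heat sink with a steel round-can power transistor on top, 80 x 44 x 37 mm, 0.1 kg, loose in the tray's left (+y) pocket; origin at the centre of its underside, z up.
- heatsink_b: The same, in the tray's right (-y) pocket.
- spare_sink: Bystander: a third such heat sink lying on the bench. Leave alone.
- screwdriver: Bystander: screwdriver lying beside the work area. Leave alone.
- cup: Bystander: blue cup, 54 mm across, 70 mm tall, between or just behind the places of the bay and the tray. Leave alone.
- flux: Bystander: white bottle with a red cap, 56 mm across, 130 mm tall. Leave alone.
- spool: Bystander: blue spool, 60 mm across, 44 mm tall. Leave alone.
- bin: Bystander: red open bin 110 x 160 x 50 mm. Leave alone.
Not all that is in view belongs to the job. What is shaped like the bay but brown or purple is not meant.

How it is judged (in metres and radians):
On the way, in this order (a step that is already met when the one before it is completed fails the run):
1. the sash is raised all the way (to within 15 mm of its upper stop) (value of joint sash above 0.105 m), for 0.2 s.
2. the loaded tray is fully home in the bay's slots with the sash still up (x of tray in the frame of bay between 0.054 and 0.066 m and y of tray in the frame of bay between -0.006 and 0.006 m and z of tray in the frame of bay below 0.006 m and angle between the x axis of tray and the x axis of bay, either way round below 0.06 rad and angle between each of heatsink_a, heatsink_b's own z axis and vertical below 0.2 rad and z of heatsink_a in the frame of tray between 0 and 0.012 m and x of heatsink_a in the frame of tray between -0.02 and 0.02 m and y of heatsink_a in the frame of tray between 0.013 and 0.043 m and z of heatsink_b in the frame of tray between 0 and 0.012 m and x of heatsink_b in the frame of tray between -0.02 and 0.02 m and y of heatsink_b in the frame of tray between -0.043 and -0.013 m and value of joint sash above 0.08 m), for 0.2 s.
At the end, for the whole second after the job is handed in: The sash is shut (within 6 mm), the tray is home in the bay (within 6 mm of the rear stop and of the bay's centre line, square within 0.06 rad, flat on the bench) and at rest, and both heat sinks lie flat in their own pockets (within 0.2 rad of upright) (x of tray in the frame of bay between 0.054 and 0.066 m and y of tray in the frame of bay between -0.006 and 0.006 m and z of tray in the frame of bay below 0.006 m and angle between the x axis of tray and the x axis of bay, either way round below 0.06 rad and angle between each of heatsink_a, heatsink_b's own z axis and vertical below 0.2 rad and z of heatsink_a in the frame of tray between 0 and 0.012 m and x of heatsink_a in the frame of tray between -0.02 and 0.02 m and y of heatsink_a in the frame of tray between 0.013 and 0.043 m and z of heatsink_b in the frame of tray between 0 and 0.012 m and x of heatsink_b in the frame of tray between -0.02 and 0.02 m and y of heatsink_b in the frame of tray between -0.043 and -0.013 m and value of joint sash below 0.006 m and linear speed of tray below 0.02 m/s); the robot touches nothing.
It fails at once if the sash comes down faster than 0.3 m/s (slammed) (velocity of joint sash below -0.3 m/s).
It fails at once if the tray and the bay (or its sash) press on each other with more than 80 N (contact force between tray and bay above 80 N).
It fails at once if a heat sink is tipped over 0.6 rad (angle between any of heatsink_a, heatsink_b's own z axis and vertical above 0.6 rad).
It fails at once if a bystander is moved by more than 30 mm (distance of any of spare_sink, screwdriver, cup, flux, spool, bin from where it was at the start of the episode above 0.03 m).
It also fails if it takes over 70 s, if anything falls off the work surface, if the arm or the gripper's body presses on something with over 40 N, if the wrist force passes 120 N, or if a joint passes its speed limit or range.

## Working session

There is one attempt and no reset: what is moved stays moved. The work goes in short steps, Python scripts to look and compute and a tool call to move; the robot and the scene stay as the last step left them, time stands still between calls to the robot, and variables do not carry over. Pictures are saved under pics/ and viewed, at most 13 in all, crops included, and the job is handed in when it is done.

Besides the shell and the picture viewer there is one more tool, called after "Request:" in YAML: its name, and indented under it one key for each argument. step_arm: Moves the arm, as the interface text tells. Its arguments: {"type":"object","properties":{"increments":{"type":"array"},"fingers":{"type":"number"},"squeeze":{"type":"number"}},"required":["increments"]}

```bash
mkdir -p pics
cat > h.py <<'E'
import numpy as np, cv2
from rig import ctrl, eyes, finish_job
from scipy.spatial.transform import Rotation as Rn
def toworld(c,p): return np.array(c["R"]).T@(np.array(p)-np.array(c["t"]))
def proj(c,X):
    q=np.array(c["R"])@np.array(X)+np.array(c["t"]); return np.array([c["fx"]*q[0]/q[2]+c["cx"],c["fy"]*q[1]/q[2]+c["cy"]])
def ray(c,uv,z):
    R=np.array(c["R"]);o=-R.T@np.array(c["t"]);d=R.T@np.array([(uv[0]-c["cx"])/c["fx"],(uv[1]-c["cy"])/c["fy"],1]);return o+d*(z-o[2])/d[2]
def pose():
    s=ctrl.sense();q=s["ee_rot"];return np.array(s["eef_pos"]),Rn.from_quat([q[1],q[2],q[3],q[0]]).as_matrix()
E
python3 - <<'E'
from h import *
s=ctrl.sense();print(s["time_s"],np.round(pose()[1],2).tolist())
im=[]
for n in ["scene","top"]:
    c=eyes.capture(n);im.append(c["frame"]);cv2.imwrite(f"pics/{n}0.png",c["frame"])
    print(n,"cam",np.round(-np.array(c["R"]).T@np.array(c["t"])))
    for l in ["bay","bay_mouth","bay_stop","sash_grip","tray","tray_grip","heatsink_a","cup","flux","spool","bin","spare_sink","screwdriver"]:
        for r in eyes.landmark_of(n,l)[:4]:
            w=toworld(c,r["point"]);print(l,round(r["p"],2),np.round(w),np.round(proj(c,w)))
E
```

```text
0.0 [[0.93, 0.37, -0.0], [0.37, -0.93, 0.0], [0.0, -0.0, -1.0]]
scene cam [1106.  464. 1155.]
bay 0.73 [620. 189.  -0.] [336. 279.]
bay 0.68 [ 219. -266.   -2.] [304. 139.]
bay 0.65 [218. 386.   2.] [454. 227.]
bay_mouth 0.38 [619. 189.   2.] [336. 278.]
bay_stop 0.66 [328. 364.   0.] [432. 246.]
bay_stop 0.61 [731. 187.  -1.] [313. 305.]
bay_stop 0.59 [ 334. -256.    0.] [287. 157.]
sash_grip 0.71 [623. 191. 161.] [339. 254.]
sash_grip 0.68 [ 223. -267.  162.] [303. 108.]
sash_grip 0.65 [220. 393. 165.] [471. 200.]
tray 0.87 [ 624. -148.   -1.] [255. 222.]
tray_grip 0.63 [ 505. -168.   29.] [274. 192.]
heatsink_a 0.85 [ 638. -178.    6.] [245. 218.]
heatsink_a 0.7 [ 623. -121.    6.] [261. 225.]
cup 0.67 [777.  -3.  -6.] [255. 280.]
flux 0.87 [629. 400.   4.] [393. 322.]
flux 0.22 [545. 489.  -1.] [434. 320.]
spool 0.6 [ 659. -388.   -3.] [199. 193.]
spool 0.37 [ 504. -168.   26.] [274. 192.]
bin 0.8 [ 469. -444.   -1.] [226. 154.]
spare_sink 0.93 [464. 391.   5.] [419. 279.]
spare_sink 0.42 [622. 187. 160.] [338. 253.]
screwdriver 0.89 [547. 488.   1.] [433. 320.]
screwdriver 0.2 [
[... 307 characters left out ...]
sash_grip 0.78 [ 223. -263.  166.] [408. 298.]
sash_grip 0.77 [217. 385. 162.] [189. 294.]
sash_grip 0.7 [621. 193. 166.] [260. 161.]
sash_grip 0.33 [586. 192.  -3.] [265. 182.]
tray 0.85 [ 629. -147.   -1.] [365. 172.]
tray 0.63 [547. 496.   3.] [176. 191.]
tray_grip 0.88 [ 506. -168.   25.] [371. 207.]
heatsink_a 0.78 [ 635. -174.    5.] [373. 170.]
heatsink_a 0.73 [ 629. -119.    7.] [357. 172.]
cup 0.56 [779.   5.  -2.] [322. 129.]
flux 0.87 [628. 398.   2.] [206. 168.]
spool 0.73 [ 660. -390.   -2.] [436. 165.]
bin 0.9 [ 473. -446.   -4.] [453. 220.]
spare_sink 0.81 [464. 388.   2.] [206. 216.]
screwdriver 0.8 [549. 494.   2.] [177. 190.]
screwdriver 0.18 [ 634. -173.    3.] [373. 171.]
```

View pics/scene0.png

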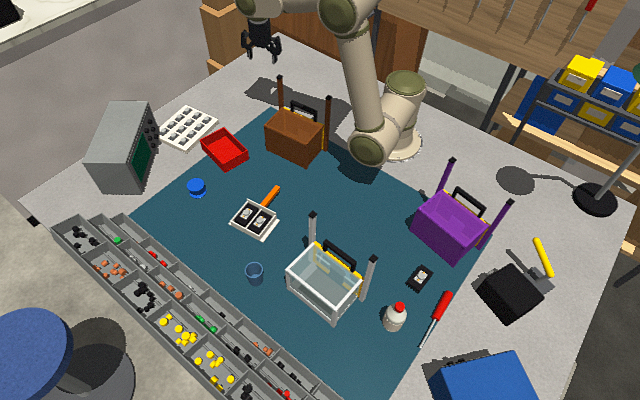

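View pics/top0.png

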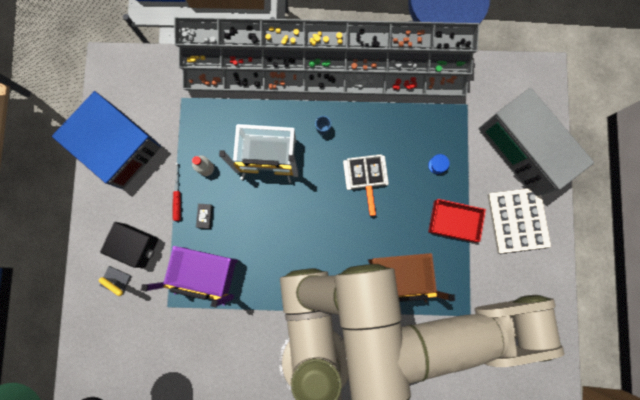

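Candidates for the bay in the scene picture are the brown box (295,135), the purple box (450,225) and the clear box with aluminium posts and a yellow-edged sash (325,280), which is the one described. The tray with the orange handle is at (255,218), and nothing else looks like it. I'll check the choice in a crop.

```bash
python3 -c "
import cv2
a=cv2.imread('pics/scene0.png')[170:340,220:420];cv2.imwrite('pics/crop0.png',cv2.resize(a,None,fx=3.5,fy=3.5,interpolation=cv2.INTER_CUBIC))"
```

```text
(no output)
```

View pics/crop0.png

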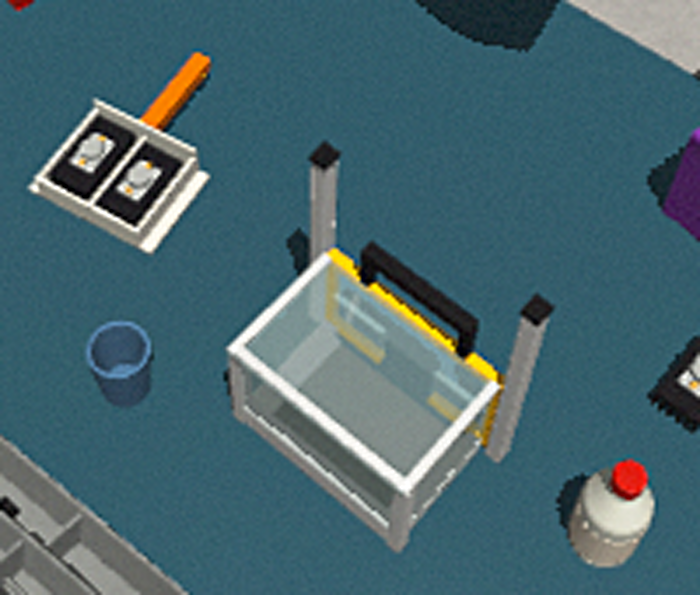

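Request:
step_arm:
  increments:
    - {"dx": 0.93, "dy": 0.37, "dz": -0.6}
    - {"dx": 0.93, "dy": 0.37, "dz": -0.6}
    - {"dx": 0.93, "dy": 0.37, "dz": -0.6}
    - {"dx": 0.93, "dy": 0.37, "dz": -0.6}
    - {"dx": 0.93, "dy": 0.37, "dz": -0.6}
  fingers: 85

```text
invalid input at $.increments[0]: expected keys dx, dy, dz, wx, wy, wz
```

The crop confirms it: a clear bay with a yellow-edged sash and black handle at crop (420,295), and the loaded tray upper left at (120,170). Rows need all six keys, so I'll send them that way.

Request:
step_arm:
  increments:
    - {"dx": 0.93, "dy": 0.37, "dz": -0.6, "wx": 0, "wy": 0, "wz": 0}
    - {"dx": 0.93, "dy": 0.37, "dz": -0.6, "wx": 0, "wy": 0, "wz": 0}
    - {"dx": 0.93, "dy": 0.37, "dz": -0.6, "wx": 0, "wy": 0, "wz": 0}
    - {"dx": 0.93, "dy": 0.37, "dz": -0.6, "wx": 0, "wy": 0, "wz": 0}
    - {"dx": 0.93, "dy": 0.37, "dz": -0.6, "wx": 0, "wy": 0, "wz": 0}
  fingers: 85

```text
time_s: 1.9
eef_pos: [318.8, -488.6, 331.9]
ee_rot: [0.0, 0.982, 0.187, 0.0]
force: [-0.5, -0.1, -0.5]
grip_width: 0.998
grip_force: 0.0
```

Request:
step_arm:
  increments:
    - {"dx": 1, "dy": -1, "dz": 0, "wx": 0, "wy": 0, "wz": 0}
    - {"dx": 1, "dy": -1, "dz": 0, "wx": 0, "wy": 0, "wz": 0}
    - {"dx": 1, "dy": -1, "dz": 0, "wx": 0, "wy": 0, "wz": 0}
    - {"dx": 1, "dy": -1, "dz": 0, "wx": 0, "wy": 0, "wz": 0}
    - {"dx": 1, "dy": -1, "dz": 0, "wx": 0, "wy": 0, "wz": 0}

```text
time_s: 2.4
eef_pos: [388.5, -325.2, 331.3]
ee_rot: [0.0, 0.982, 0.187, 0.0]
force: [0.5, -0.6, -0.1]
grip_width: 0.998
grip_force: 0.0
```

Request:
step_arm:
  increments:
    - {"dx": 1, "dy": -1, "dz": 0, "wx": 0, "wy": 0, "wz": 0}
    - {"dx": 1, "dy": -1, "dz": 0, "wx": 0, "wy": 0, "wz": 0}
    - {"dx": 1, "dy": -1, "dz": 0, "wx": 0, "wy": 0, "wz": 0}
    - {"dx": 1, "dy": -1, "dz": 0, "wx": 0, "wy": 0, "wz": 0}
    - {"dx": 1, "dy": -1, "dz": 0, "wx": 0, "wy": 0, "wz": 0}

```text
time_s: 2.9
eef_pos: [459.0, -163.0, 331.4]
ee_rot: [0.0, 0.982, 0.187, 0.0]
force: [0.2, -0.3, -0.1]
grip_width: 1.0
grip_force: 0.0
```

Request:
step_arm:
  increments:
    - {"dx": 1, "dy": -1, "dz": 0, "wx": 0, "wy": 0, "wz": 0}
    - {"dx": 1, "dy": -1, "dz": 0, "wx": 0, "wy": 0, "wz": 0}
    - {"dx": 1, "dy": -1, "dz": 0, "wx": 0, "wy": 0, "wz": 0}
    - {"dx": 1, "dy": -1, "dz": 0, "wx": 0, "wy": 0, "wz": 0}
    - {"dx": 1, "dy": -1, "dz": 0, "wx": 0, "wy": 0, "wz": 0}

```text
time_s: 3.4
eef_pos: [529.4, -0.8, 331.4]
ee_rot: [0.0, 0.982, 0.187, 0.0]
force: [-0.6, -0.5, 0.2]
grip_width: 0.994
grip_force: 0.0
```

Request:
step_arm:
  increments:
    - {"dx": 1, "dy": -1, "dz": 0, "wx": 0, "wy": 0, "wz": 0}
    - {"dx": 1, "dy": -1, "dz": 0, "wx": 0, "wy": 0, "wz": 0}
    - {"dx": 1, "dy": -1, "dz": 0, "wx": 0, "wy": 0, "wz": 0}
    - {"dx": 1, "dy": -1, "dz": 0, "wx": 0, "wy": 0, "wz": 0}
    - {"dx": 0.5, "dy": -0.5, "dz": 0, "wx": 0, "wy": 0, "wz": 0}

```text
time_s: 3.9
eef_pos: [592.8, 146.1, 330.8]
ee_rot: [-0.0, 0.982, 0.188, -0.0]
force: [0.8, 0.1, 0.7]
grip_width: 0.994
grip_force: 0.0
```

Request:
step_arm:
  increments:
    - {"dx": 0, "dy": 0, "dz": 0, "wx": 0, "wy": 0, "wz": -0.95}
    - {"dx": 0, "dy": 0, "dz": 0, "wx": 0, "wy": 0, "wz": -0.95}
    - {"dx": 0, "dy": 0, "dz": 0, "wx": 0, "wy": 0, "wz": -0.95}
    - {"dx": 0, "dy": 0, "dz": 0, "wx": 0, "wy": 0, "wz": -0.95}
    - {"dx": 0, "dy": 0, "dz": 0, "wx": 0, "wy": 0, "wz": -0.95}

```text
time_s: 4.4
eef_pos: [592.4, 143.7, 331.2]
ee_rot: [-0.0, 0.905, 0.425, -0.0]
force: [0.3, -0.0, 0.0]
grip_width: 0.998
grip_force: 0.0
```

Request:
step_arm:
  increments:
    - {"dx": 0, "dy": 0, "dz": 0, "wx": 0, "wy": 0, "wz": -0.95}
    - {"dx": 0, "dy": 0, "dz": 0, "wx": 0, "wy": 0, "wz": -0.95}
    - {"dx": 0, "dy": 0, "dz": 0, "wx": 0, "wy": 0, "wz": -0.95}
    - {"dx": 0, "dy": 0, "dz": 0, "wx": 0, "wy": 0, "wz": -0.95}
    - {"dx": 0, "dy": 0, "dz": 0, "wx": 0, "wy": 0, "wz": -0.95}

```text
time_s: 4.9
eef_pos: [592.4, 143.7, 331.2]
ee_rot: [-0.0, 0.773, 0.635, -0.0]
force: [0.7, -0.0, -0.3]
grip_width: 0.995
grip_force: 0.0
```

Request:
step_arm:
  increments:
    - {"dx": 0, "dy": 0, "dz": 0, "wx": 0, "wy": 0, "wz": -0.95}
    - {"dx": 0, "dy": 0, "dz": 0, "wx": 0, "wy": 0, "wz": -0.95}
    - {"dx": 0, "dy": 0, "dz": 0, "wx": 0, "wy": 0, "wz": 0}
    - {"dx": 0, "dy": 0, "dz": 0, "wx": 0, "wy": 0, "wz": 0}

```text
time_s: 5.3
eef_pos: [592.3, 143.7, 331.3]
ee_rot: [-0.0, 0.708, 0.706, -0.0]
force: [0.1, 1.0, 0.3]
grip_width: 0.991
grip_force: 0.0
```

```bash
cat >> h.py <<'E'
def wrist(labels,thr=.4):
    p,R=pose();c=eyes.capture("wrist");T=np.array(c["tool_from_camera"])
    for l in labels:
        for r in eyes.landmark_of("wrist",l)[:3]:
            if r["p"]>thr: print(l,round(r["p"],2),np.round(R@(T[:3,:3]@np.array(r["point"])+T[:3,3])+p,1))
    return c,p,R
def wray(c,p,R,uv,z):
    T=np.array(c["tool_from_camera"]);o=R@T[:3,3]+p;d=R@T[:3,:3]@np.array([(uv[0]-c["cx"])/c["fx"],(uv[1]-c["cy"])/c["fy"],1]);return o+d*(z-o[2])/d[2]
def wproj(c,p,R,X):
    T=np.array(c["tool_from_camera"]);q=T[:3,:3].T@(R.T@(np.array(X)-p)-T[:3,3]);return np.array([c["fx"]*q[0]/q[2]+c["cx"],c["fy"]*q[1]/q[2]+c["cy"]])
E
python3 - <<'E'
from h import *
c,p,R=wrist(["bay","bay_mouth","bay_stop","sash_grip","cup","flux"])
print(p,np.round(R,3).tolist());cv2.imwrite("pics/w1.png",c["frame"])
E
```

```text
bay 0.64 [ 6.203e+02  1.857e+02 -5.000e-01]
sash_grip 0.58 [621.  185.8 168.5]
sash_grip 0.53 [ 624.1 -122.8    2. ]
cup 0.67 [774.5  -1.5   3.4]
[592.33904668 143.67714958 331.25286001] [[0.004, 1.0, -0.0], [1.0, -0.004, -0.0], [-0.0, -0.0, -1.0]]
```

View pics/w1.png

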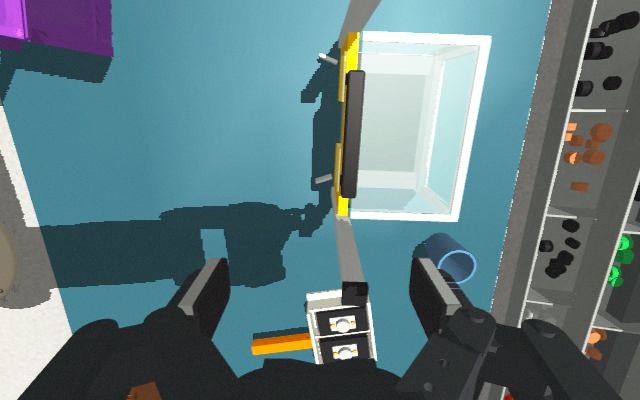

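The wrist view shows the black bar from about (357,71) to (349,197), the bay's white top frame at right with corners (362,32), (491,37), (457,220) and (352,216), the cup at (450,258) and the tray below. I'll measure yaw from these.

```bash
cat > m.py <<'E'
from h import *
p=np.array([592.339,143.677,331.253]);c0=eyes.capture("wrist");R=pose()[1]
g=cv2.cvtColor(c0["frame"],cv2.COLOR_BGR2GRAY)
m=((g<75)).astype(np.uint8);m[:,:300]=0;m[:,375:]=0;m[:60]=0;m[205:]=0
n,l,s,ct=cv2.connectedComponentsWithStats(m);i=1+np.argmax(s[1:,4]);r=cv2.minAreaRect(np.argwhere(l==i)[:,::-1].astype(np.float32))
b=cv2.boxPoints(r);print(s[i],b.tolist())
for uv in b: print(np.round(wray(c0,p,R,uv,172),1))
for uv in [(491,37),(457,220),(362,32),(352,216)]: print("frame",np.round(wray(c0,p,R,uv,131),1))
E
python3 m.py
```

```text
[ 301   60   41  145 3320] [[301.0, 60.0], [341.0, 60.0], [341.0, 204.0], [301.0, 204.0]]
[577.6 250.1 172. ]
[609.9 250.  172. ]
[612.3 127.  172. ]
[575.1 127.1 172. ]
frame [748.3 272.9 131. ]
frame [741.4  94.1 131. ]
frame [631.  277.2 131. ]
frame [627.4  99.  131. ]
```

Request:
step_arm:
  increments:
    - {"dx": 0.9, "dy": 0.56, "dz": 0, "wx": 0, "wy": 0, "wz": 0.33}
    - {"dx": 0.86, "dy": 0.58, "dz": 0, "wx": 0, "wy": 0, "wz": 0}
    - {"dx": 0, "dy": 0, "dz": 1, "wx": 0, "wy": 0, "wz": 0}
    - {"dx": 0, "dy": 0, "dz": 1, "wx": 0, "wy": 0, "wz": 0}
    - {"dx": 0, "dy": 0, "dz": 0, "wx": 0, "wy": 0, "wz": 0}

```text
time_s: 6.2
eef_pos: [620.7, 187.1, 277.8]
ee_rot: [-0.002, 0.72, 0.694, -0.003]
force: [-0.4, -0.5, -0.5]
grip_width: 0.995
grip_force: 0.0
```

Run:
```python
from h import *
c,p,R=wrist(["sash_grip","bay"],.3)
print(p,np.round(R,3).tolist());f=c["frame"].copy()
for y in(-55,0,55):
    for x in(-7,7):
        X=np.array([620.5+x+.038*y,188+y-.038*x,172]);u=wproj(c,p,R,X);cv2.circle(f,tuple(int(v) for v in u),2,(0,0,255),-1)
cv2.imwrite("pics/w2.png",f)
```

```text
sash_grip 0.58 [619.5 187.2 165.6]
bay 0.96 [620.4 183.7   0.9]
[620.71838686 187.10171931 277.75146711] [[0.036, 0.999, -0.007], [0.999, -0.036, -0.001], [-0.001, -0.007, -1.0]]
```

View pics/w2.png

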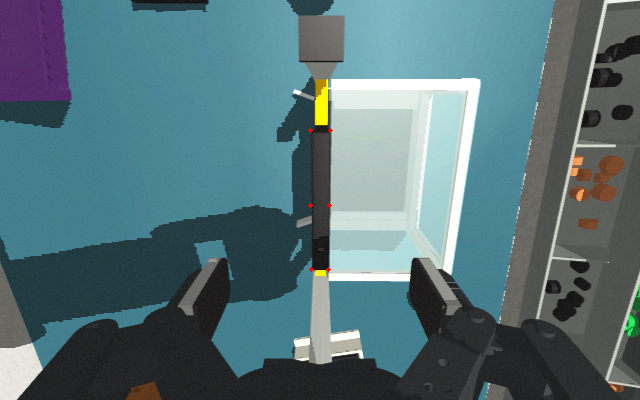

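The predicted bar outline lies on the bar at (320,200), so the pose is right. Now descend and grip.

Request:
step_arm:
  increments:
    - {"dx": 0, "dy": 0, "dz": 1, "wx": 0, "wy": 0, "wz": 0}
    - {"dx": 0, "dy": 0, "dz": 1, "wx": 0, "wy": 0, "wz": 0}
    - {"dx": 0, "dy": 0, "dz": 1, "wx": 0, "wy": 0, "wz": 0}
    - {"dx": 0, "dy": 0, "dz": 1, "wx": 0, "wy": 0, "wz": 0}
    - {"dx": 0, "dy": 0, "dz": 0, "wx": 0, "wy": 0, "wz": 0}

```text
time_s: 6.85
eef_pos: [620.9, 186.9, 179.6]
ee_rot: [-0.001, 0.72, 0.694, -0.002]
force: [0.3, -0.1, 0.7]
grip_width: 0.994
grip_force: 0.0
```

Request:
step_arm:
  increments:
    - {"dx": 0, "dy": 0, "dz": 0.4, "wx": 0, "wy": 0, "wz": 0}
    - {"dx": 0, "dy": 0, "dz": 0, "wx": 0, "wy": 0, "wz": 0}

```text
time_s: 7.05
eef_pos: [621.9, 187.1, 171.9]
ee_rot: [0.0, 0.72, 0.694, 0.0]
force: [-0.6, 0.2, -0.2]
grip_width: 0.993
grip_force: 0.0
```

Request:
step_arm:
  increments:
    - {"dx": 0, "dy": 0, "dz": 0, "wx": 0, "wy": 0, "wz": 0}
    - {"dx": 0, "dy": 0, "dz": 0, "wx": 0, "wy": 0, "wz": 0}
    - {"dx": 0, "dy": 0, "dz": 0, "wx": 0, "wy": 0, "wz": 0}
    - {"dx": 0, "dy": 0, "dz": 0, "wx": 0, "wy": 0, "wz": 0}
    - {"dx": 0, "dy": 0, "dz": 0, "wx": 0, "wy": 0, "wz": 0}
  fingers: 0
  squeeze: 60

```text
time_s: 7.55
eef_pos: [621.0, 187.2, 171.3]
ee_rot: [-0.001, 0.72, 0.694, -0.001]
force: [-9.1, -2.1, 2.1]
grip_width: 0.154
grip_force: 63.3
```

Request:
step_arm:
  increments:
    - {"dx": 0, "dy": 0, "dz": 0, "wx": 0, "wy": 0, "wz": 0}
    - {"dx": 0, "dy": 0, "dz": 0, "wx": 0, "wy": 0, "wz": 0}
    - {"dx": 0, "dy": 0, "dz": 0, "wx": 0, "wy": 0, "wz": 0}
    - {"dx": 0, "dy": 0, "dz": 0, "wx": 0, "wy": 0, "wz": 0}
    - {"dx": 0, "dy": 0, "dz": 0, "wx": 0, "wy": 0, "wz": 0}

```text
time_s: 8.05
eef_pos: [621.0, 187.2, 171.3]
ee_rot: [-0.001, 0.72, 0.694, -0.001]
force: [-5.4, -0.9, 1.4]
grip_width: 0.15
grip_force: 61.5
```

Request:
step_arm:
  increments:
    - {"dx": 0, "dy": 0, "dz": -0.3, "wx": 0, "wy": 0, "wz": 0}
    - {"dx": 0, "dy": 0, "dz": -0.5, "wx": 0, "wy": 0, "wz": 0}
    - {"dx": 0, "dy": 0, "dz": -0.5, "wx": 0, "wy": 0, "wz": 0}
    - {"dx": 0, "dy": 0, "dz": -0.5, "wx": 0, "wy": 0, "wz": 0}
    - {"dx": 0, "dy": 0, "dz": -0.5, "wx": 0, "wy": 0, "wz": 0}

```text
time_s: 8.55
eef_pos: [621.0, 187.1, 229.5]
ee_rot: [-0.001, 0.72, 0.694, -0.001]
force: [-4.2, 0.4, -12.5]
grip_width: 0.152
grip_force: 59.7
```

Request:
step_arm:
  increments:
    - {"dx": 0, "dy": 0, "dz": -0.5, "wx": 0, "wy": 0, "wz": 0}
    - {"dx": 0, "dy": 0, "dz": -0.5, "wx": 0, "wy": 0, "wz": 0}
    - {"dx": 0, "dy": 0, "dz": -0.5, "wx": 0, "wy": 0, "wz": 0}
    - {"dx": 0, "dy": 0, "dz": -0.5, "wx": 0, "wy": 0, "wz": 0}
    - {"dx": 0, "dy": 0, "dz": -0.3, "wx": 0, "wy": 0, "wz": 0}

```text
time_s: 9.05
eef_pos: [621.0, 187.1, 287.9]
ee_rot: [-0.0, 0.72, 0.694, -0.0]
force: [-5.1, 0.7, -12.3]
grip_width: 0.152
grip_force: 59.8
```

Request:
step_arm:
  increments:
    - {"dx": 0, "dy": 0, "dz": 0, "wx": 0, "wy": 0, "wz": 0}
    - {"dx": 0, "dy": 0, "dz": 0, "wx": 0, "wy": 0, "wz": 0}

```text
time_s: 9.25
eef_pos: [621.0, 187.2, 288.9]
ee_rot: [0.0, 0.72, 0.694, 0.0]
force: [-9.8, 0.1, -2.1]
grip_width: 0.152
grip_force: 61.2
```

Request:
step_arm:
  increments:
    - {"dx": 0, "dy": 0, "dz": 0, "wx": 0, "wy": 0, "wz": 0}
    - {"dx": 0, "dy": 0, "dz": 0, "wx": 0, "wy": 0, "wz": 0}
    - {"dx": 0, "dy": 0, "dz": 0, "wx": 0, "wy": 0, "wz": 0}
    - {"dx": 0, "dy": 0, "dz": 0, "wx": 0, "wy": 0, "wz": 0}
    - {"dx": 0, "dy": 0, "dz": 0, "wx": 0, "wy": 0, "wz": 0}
  fingers: 60

```text
time_s: 9.75
eef_pos: [621.8, 187.1, 286.7]
ee_rot: [0.0, 0.72, 0.694, 0.0]
force: [-0.5, -0.4, -0.2]
grip_width: 0.702
grip_force: 0.0
```

Request:
step_arm:
  increments:
    - {"dx": 0, "dy": 0, "dz": -0.5, "wx": 0, "wy": 0, "wz": 0}
    - {"dx": 0, "dy": 0, "dz": -0.7, "wx": 0, "wy": 0, "wz": 0}
    - {"dx": 0, "dy": 0, "dz": -0.7, "wx": 0, "wy": 0, "wz": 0}
    - {"dx": 0, "dy": 0, "dz": -0.3, "wx": 0, "wy": 0, "wz": 0}
    - {"dx": 0, "dy": 0, "dz": 0, "wx": 0, "wy": 0, "wz": 0}

```text
time_s: 10.25
eef_pos: [621.9, 187.1, 342.7]
ee_rot: [0.001, 0.72, 0.694, 0.001]
force: [-0.8, 0.1, -0.1]
grip_width: 0.701
grip_force: 0.0
```

Run:
```python
from h import *
print(pose()[0],np.round(pose()[1],3).tolist())
for n in ["scene","top"]:
    c=eyes.capture(n)
    for l in ["sash_grip","tray","tray_grip","heatsink_a"]:
        for r in eyes.landmark_of(n,l)[:3]:
            if r["p"]>.4:print(n,l,round(r["p"],2),np.round(toworld(c,r["point"])))
    m=eyes.cut_out(n,"tray_grip");
```

```text
[621.86074137 187.12791319 342.7158451 ] [[0.036, 0.999, 0.002], [0.999, -0.036, 0.0], [0.0, 0.002, -1.0]]
scene sash_grip 0.97 [224. 389. 167.]
scene sash_grip 0.7 [619. 187. 282.]
scene sash_grip 0.58 [ 223. -269.  164.]
scene tray 0.71 [ 627. -146.   -1.]
scene tray_grip 0.72 [ 508. -168.   29.]
scene heatsink_a 0.74 [ 625. -123.    3.]
scene heatsink_a 0.52 [ 636. -176.    7.]
top sash_grip 0.84 [ 225. -263.  165.]
top sash_grip 0.65 [ 631. -145.   -4.]
top sash_grip 0.64 [620. 192. 285.]
top tray 0.7 [ 631. -147.   -1.]
top tray 0.43 [781.   4.  -2.]
top tray_grip 0.9 [ 507. -165.   25.]
top heatsink_a 0.79 [ 625. -120.    9.]
top heatsink_a 0.58 [ 632. -171.    4.]
```

Request:
step_arm:
  increments:
    - {"dx": -1, "dy": -0.33, "dz": 0, "wx": 0, "wy": 0, "wz": 0}
    - {"dx": -1, "dy": -0.33, "dz": 0, "wx": 0, "wy": 0, "wz": 0}
    - {"dx": -1, "dy": -0.33, "dz": 0, "wx": 0, "wy": 0, "wz": 0}
    - {"dx": -1, "dy": -0.33, "dz": 0, "wx": 0, "wy": 0, "wz": 0}
    - {"dx": -1, "dy": -0.33, "dz": 0, "wx": 0, "wy": 0, "wz": 0}

```text
time_s: 11.35
eef_pos: [575.4, 62.8, 341.4]
ee_rot: [0.0, 0.72, 0.694, 0.0]
force: [0.3, -0.2, -0.3]
grip_width: 0.702
grip_force: 0.0
```

Request:
step_arm:
  increments:
    - {"dx": -1, "dy": -0.33, "dz": 0, "wx": 0, "wy": 0, "wz": 0}
    - {"dx": -1, "dy": -0.33, "dz": 0, "wx": 0, "wy": 0, "wz": 0}
    - {"dx": -1, "dy": -0.33, "dz": 0, "wx": 0, "wy": 0, "wz": 0}
    - {"dx": -1, "dy": -0.33, "dz": 0, "wx": 0, "wy": 0, "wz": 0}
    - {"dx": -1, "dy": -0.33, "dz": 0, "wx": 0, "wy": 0, "wz": 0}

```text
time_s: 11.85
eef_pos: [529.7, -60.7, 341.4]
ee_rot: [0.0, 0.72, 0.694, 0.0]
force: [0.8, -0.4, -0.2]
grip_width: 0.702
grip_force: 0.0
```

Request:
step_arm:
  increments:
    - {"dx": -1, "dy": -0.33, "dz": 0, "wx": 0, "wy": 0, "wz": 0}
    - {"dx": -1, "dy": -0.33, "dz": 0, "wx": 0, "wy": 0, "wz": 0}
    - {"dx": -1, "dy": -0.33, "dz": 0, "wx": 0, "wy": 0, "wz": 0}
    - {"dx": -1, "dy": -0.33, "dz": 0, "wx": 0, "wy": 0, "wz": 0}
    - {"dx": 0, "dy": 0, "dz": 0.41, "wx": 0, "wy": 0, "wz": 0.93}

```text
time_s: 12.35
eef_pos: [493.2, -161.1, 332.0]
ee_rot: [0.001, 0.754, 0.657, 0.0]
force: [-0.1, 1.0, 0.0]
grip_width: 0.702
grip_force: 0.0
```

Request:
step_arm:
  increments:
    - {"dx": 0, "dy": 0, "dz": 0.41, "wx": 0, "wy": 0, "wz": 0.93}
    - {"dx": 0, "dy": 0, "dz": 0.41, "wx": 0, "wy": 0, "wz": 0.93}
    - {"dx": 0, "dy": 0, "dz": 0.41, "wx": 0, "wy": 0, "wz": 0.93}
    - {"dx": 0, "dy": 0, "dz": 0.41, "wx": 0, "wy": 0, "wz": 0.93}
    - {"dx": 0, "dy": 0, "dz": 0.41, "wx": 0, "wy": 0, "wz": 0.93}

```text
time_s: 12.85
eef_pos: [493.7, -158.5, 279.5]
ee_rot: [0.0, 0.89, 0.456, 0.0]
force: [0.1, -0.5, -0.8]
grip_width: 0.705
grip_force: 0.0
```

Request:
step_arm:
  increments:
    - {"dx": 0, "dy": 0, "dz": 0.41, "wx": 0, "wy": 0, "wz": 0.93}
    - {"dx": 0, "dy": 0, "dz": 0.41, "wx": 0, "wy": 0, "wz": 0.93}
    - {"dx": 0, "dy": 0, "dz": 0.41, "wx": 0, "wy": 0, "wz": 0.93}
    - {"dx": 0, "dy": 0, "dz": 0.41, "wx": 0, "wy": 0, "wz": 0.93}
    - {"dx": 0, "dy": 0, "dz": 0.41, "wx": 0, "wy": 0, "wz": 0.93}

```text
time_s: 13.35
eef_pos: [493.7, -158.5, 228.2]
ee_rot: [0.0, 0.974, 0.228, 0.0]
force: [-0.4, 1.1, 1.0]
grip_width: 0.705
grip_force: 0.0
```

Request:
step_arm:
  increments:
    - {"dx": 0, "dy": 0, "dz": 0.41, "wx": 0, "wy": 0, "wz": 0.93}
    - {"dx": 0, "dy": 0, "dz": 0.41, "wx": 0, "wy": 0, "wz": 0.93}
    - {"dx": 0, "dy": 0, "dz": 0.41, "wx": 0, "wy": 0, "wz": 0.93}
    - {"dx": 0, "dy": 0, "dz": 0, "wx": 0, "wy": 0, "wz": 0}
    - {"dx": 0, "dy": 0, "dz": 0, "wx": 0, "wy": 0, "wz": 0}

```text
time_s: 13.85
eef_pos: [493.8, -158.6, 198.2]
ee_rot: [0.0, 0.996, 0.087, 0.0]
force: [-0.4, 0.4, 0.9]
grip_width: 0.703
grip_force: 0.0
```

Run:
```python
from h import *
c,p,R=wrist(["tray","tray_grip","heatsink_a"],.3)
print(p,np.round(R,3).tolist());f=c["frame"]
cv2.imwrite("pics/w3.png",f)
h=cv2.cvtColor(f,cv2.COLOR_BGR2HSV);m=cv2.inRange(h,(5,150,120),(20,255,255));n,l,s,ct=cv2.connectedComponentsWithStats(m)
i=1+np.argmax(s[1:,4]);r=cv2.minAreaRect(np.argwhere(l==i)[:,::-1].astype(np.float32));print(s[i])
for uv in cv2.boxPoints(r): print(uv,np.round(wray(c,p,R,uv,39),1))
```

```text
tray 0.77 [ 6.301e+02 -1.509e+02 -5.000e-01]
tray_grip 0.61 [ 505.  -167.2   34.2]
heatsink_a 0.65 [ 634.3 -173.2    8.9]
heatsink_a 0.58 [ 627.4 -119.8    4. ]
[ 493.79034879 -158.55533424  198.15115877] [[0.985, 0.173, 0.0], [0.173, -0.985, -0.0], [0.0, 0.0, -1.0]]
[327  90  19 113 192]
[326.99997 202.     ] [ 481.  -168.6   39. ]
[343.02      89.860016] [ 579.9 -164.    39. ]
[355.48      91.640015] [ 580.3 -174.4   39. ]
[339.46 203.78] [ 481.3 -180.3   39. ]
```

View pics/w3.png

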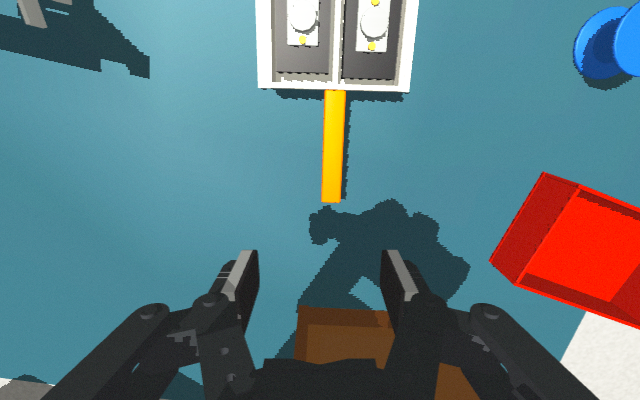

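The orange handle runs from (331,202) at its free end to (336,90) at the front wall, between the open fingers' lines; nothing is in the way.

Run:
```python
from h import *
p,R=pose();c=eyes.capture("wrist")
h=cv2.cvtColor(c["frame"],cv2.COLOR_BGR2HSV);m=cv2.inRange(h,(5,100,60),(30,255,255));m[:91]=0;m[204:]=0
P=[]
for v in range(95,200):
    u=np.where(m[v,300:380])[0]
    if len(u)>8:P.append(wray(c,p,R,(300+u.min()/2+u.max()/2,v),39)[:2])
P=np.array(P);k=np.polyfit(P[:,0],P[:,1],1);print(len(P),np.degrees(np.arctan(k[0])),np.polyval(k,[482,506]),P[[0,-1]])
print(wray(c,p,R,(331,203),39),wray(c,p,R,(336,90),39))
```

```text
105 8.319215961005629 [-171.58511538 -168.07567316] [[ 574.86691218 -158.03576057]
 [ 484.51215253 -171.39762462]]
[ 480.7501515  -172.56707107   39.        ] [ 578.9559577  -158.52822239   39.        ]
```

Request:
step_arm:
  increments:
    - {"dx": 0.4, "dy": 0.45, "dz": 0.5, "wx": 0, "wy": 0, "wz": 0.27}
    - {"dx": 0, "dy": 0, "dz": 1, "wx": 0, "wy": 0, "wz": 0}
    - {"dx": 0, "dy": 0, "dz": 1, "wx": 0, "wy": 0, "wz": 0}
    - {"dx": 0, "dy": 0, "dz": 1, "wx": 0, "wy": 0, "wz": 0}
    - {"dx": 0, "dy": 0, "dz": 0, "wx": 0, "wy": 0, "wz": 0}

```text
time_s: 14.6
eef_pos: [504.2, -167.2, 107.9]
ee_rot: [-0.002, 0.997, 0.072, -0.002]
force: [-0.2, -0.0, -0.9]
grip_width: 0.703
grip_force: 0.0
```

Request:
step_arm:
  increments:
    - {"dx": 0, "dy": 0, "dz": 1, "wx": 0, "wy": 0, "wz": 0}
    - {"dx": 0, "dy": 0, "dz": 1, "wx": 0, "wy": 0, "wz": 0}
    - {"dx": 0, "dy": 0, "dz": 0.7, "wx": 0, "wy": 0, "wz": 0}
    - {"dx": 0, "dy": 0, "dz": 0.2, "wx": 0, "wy": 0, "wz": 0}
    - {"dx": 0, "dy": 0, "dz": 0, "wx": 0, "wy": 0, "wz": 0}

```text
time_s: 15.1
eef_pos: [505.8, -168.1, 38.5]
ee_rot: [0.0, 0.997, 0.072, 0.0]
force: [1.2, -0.2, -0.6]
grip_width: 0.702
grip_force: 0.0
```

Run:
```python
from h import *
p,R=pose();print(p,np.degrees(np.arctan2(R[1,0],R[0,0])),ctrl.sense()["force"])
```

```text
[ 505.83469535 -168.11567432   38.5284709 ] 8.222142820516602 [ 1.17867821 -0.2320957  -0.60120435]
```

Request:
step_arm:
  increments:
    - {"dx": 0, "dy": 0, "dz": 0, "wx": 0, "wy": 0, "wz": 0}
    - {"dx": 0, "dy": 0, "dz": 0, "wx": 0, "wy": 0, "wz": 0}
    - {"dx": 0, "dy": 0, "dz": 0, "wx": 0, "wy": 0, "wz": 0}
    - {"dx": 0, "dy": 0, "dz": 0, "wx": 0, "wy": 0, "wz": 0}
    - {"dx": 0, "dy": 0, "dz": 0, "wx": 0, "wy": 0, "wz": 0}
  fingers: 0
  squeeze: 50

```text
time_s: 15.6
eef_pos: [505.8, -168.1, 38.6]
ee_rot: [0.0, 0.997, 0.072, 0.0]
force: [-1.5, 0.8, 6.4]
grip_width: 0.204
grip_force: 50.5
```

Request:
step_arm:
  increments:
    - {"dx": 0, "dy": 0, "dz": 0, "wx": 0, "wy": 0, "wz": 0}
    - {"dx": -0.2, "dy": 0, "dz": 0, "wx": 0, "wy": 0, "wz": 0}
    - {"dx": -0.3, "dy": 0, "dz": 0, "wx": 0, "wy": 0, "wz": 0}
    - {"dx": -0.4, "dy": 0, "dz": 0, "wx": 0, "wy": 0, "wz": 0}
    - {"dx": -0.5, "dy": 0, "dz": 0, "wx": 0, "wy": 0, "wz": 0}

```text
time_s: 16.1
eef_pos: [471.5, -173.3, 38.4]
ee_rot: [0.001, 0.997, 0.071, 0.002]
force: [5.1, 0.7, 1.9]
grip_width: 0.196
grip_force: 50.1
```

Request:
step_arm:
  increments:
    - {"dx": -0.6, "dy": 0, "dz": 0, "wx": 0, "wy": 0, "wz": 0}
    - {"dx": -0.7, "dy": 0, "dz": 0, "wx": 0, "wy": 0, "wz": 0}
    - {"dx": -0.7, "dy": 0, "dz": 0, "wx": 0, "wy": 0, "wz": 0}
    - {"dx": -0.7, "dy": 0, "dz": 0, "wx": 0, "wy": 0, "wz": 0}
    - {"dx": -0.5, "dy": 0, "dz": 0, "wx": 0, "wy": 0, "wz": 0}

```text
time_s: 16.6
eef_pos: [391.6, -184.9, 38.4]
ee_rot: [0.001, 0.997, 0.071, 0.001]
force: [5.7, 0.9, 4.0]
grip_width: 0.198
grip_force: 50.2
```

Request:
step_arm:
  increments:
    - {"dx": 0.04, "dy": -0.3, "dz": 0, "wx": 0, "wy": 0, "wz": 0}
    - {"dx": 0.08, "dy": -0.6, "dz": 0, "wx": 0, "wy": 0, "wz": 0}
    - {"dx": 0.13, "dy": -0.9, "dz": 0, "wx": 0, "wy": 0, "wz": 0}
    - {"dx": 0.13, "dy": -0.9, "dz": 0, "wx": 0, "wy": 0, "wz": 0}
    - {"dx": 0.13, "dy": -0.9, "dz": 0, "wx": 0, "wy": 0, "wz": 0}

```text
time_s: 17.1
eef_pos: [392.2, -93.7, 38.4]
ee_rot: [0.001, 0.997, 0.071, 0.001]
force: [0.1, -7.4, 5.9]
grip_width: 0.2
grip_force: 50.6
```

Request:
step_arm:
  increments:
    - {"dx": 0.13, "dy": -0.9, "dz": 0, "wx": 0, "wy": 0, "wz": 0}
    - {"dx": 0.13, "dy": -0.9, "dz": 0, "wx": 0, "wy": 0, "wz": 0}
    - {"dx": 0.13, "dy": -0.9, "dz": 0, "wx": 0, "wy": 0, "wz": 0}
    - {"dx": 0.13, "dy": -0.9, "dz": 0, "wx": 0, "wy": 0, "wz": 0}
    - {"dx": 0.13, "dy": -0.9, "dz": 0, "wx": 0, "wy": 0, "wz": 0}

```text
time_s: 17.6
eef_pos: [392.1, 20.4, 38.3]
ee_rot: [0.001, 0.997, 0.071, 0.001]
force: [0.4, -7.8, 7.1]
grip_width: 0.198
grip_force: 50.7
```

Request:
step_arm:
  increments:
    - {"dx": 0.13, "dy": -0.9, "dz": 0, "wx": 0, "wy": 0, "wz": 0}
    - {"dx": 0.13, "dy": -0.9, "dz": 0, "wx": 0, "wy": 0, "wz": 0}
    - {"dx": 0.13, "dy": -0.9, "dz": 0, "wx": 0, "wy": 0, "wz": 0}
    - {"dx": 0.13, "dy": -0.9, "dz": 0, "wx": 0, "wy": 0, "wz": 0}
    - {"dx": 0.13, "dy": -0.9, "dz": 0, "wx": 0, "wy": 0, "wz": 0}

```text
time_s: 18.1
eef_pos: [391.8, 134.2, 38.2]
ee_rot: [0.0, 0.997, 0.071, 0.001]
force: [0.2, -8.5, 7.8]
grip_width: 0.198
grip_force: 50.9
```

Request:
step_arm:
  increments:
    - {"dx": 0.13, "dy": -0.9, "dz": 0, "wx": 0, "wy": 0, "wz": 0}
    - {"dx": 0.13, "dy": -0.9, "dz": 0, "wx": 0, "wy": 0, "wz": 0}
    - {"dx": 0.1, "dy": -0.6, "dz": 0, "wx": 0, "wy": 0, "wz": 0}
    - {"dx": 0, "dy": 0, "dz": 0, "wx": 0, "wy": 0, "wz": 0.3}
    - {"dx": 0, "dy": 0, "dz": 0, "wx": 0, "wy": 0, "wz": 0.4}

```text
time_s: 18.6
eef_pos: [392.0, 195.4, 38.2]
ee_rot: [-0.0, 0.999, 0.035, 0.001]
force: [0.5, 5.3, 6.5]
grip_width: 0.204
grip_force: 51.1
```

Request:
step_arm:
  increments:
    - {"dx": 0, "dy": 0, "dz": 0, "wx": 0, "wy": 0, "wz": 0.4}
    - {"dx": 0, "dy": 0, "dz": 0, "wx": 0, "wy": 0, "wz": 0.4}
    - {"dx": 0, "dy": 0, "dz": 0, "wx": 0, "wy": 0, "wz": 0.24}
    - {"dx": 0, "dy": 0, "dz": 0, "wx": 0, "wy": 0, "wz": 0}
    - {"dx": 0, "dy": 0, "dz": 0, "wx": 0, "wy": 0, "wz": 0}

```text
time_s: 19.1
eef_pos: [392.2, 195.1, 38.3]
ee_rot: [-0.0, 1.0, -0.019, 0.001]
force: [0.0, 5.5, 6.1]
grip_width: 0.205
grip_force: 50.7
```

Run:
```python
from h import *
c,p,R=wrist(["tray","bay","bay_mouth","bay_stop","sash_grip","heatsink_a"],.3)
print(p,np.degrees(np.arctan2(R[1,0],R[0,0])));cv2.imwrite("pics/w4.png",c["frame"])
for n in ["scene","top"]:
    c=eyes.capture(n)
    for l in ["tray","bay","bay_stop","sash_grip"]:
        for r in eyes.landmark_of(n,l)[:3]:
            if r["p"]>.3:print(n,l,round(r["p"],2),np.round(toworld(c,r["point"])))
```

```text
bay_stop 0.78 [322.  364.6   0.6]
[392.17252977 195.07946644  38.28689948] -2.1841930221439925
scene tray 0.87 [513. 194.  -1.]
scene tray 0.44 [546. 489.  -1.]
scene bay 0.77 [ 224. -270.    0.]
scene bay 0.72 [620. 187.  -1.]
scene bay 0.65 [220. 390.  -1.]
scene bay_stop 0.64 [322. 364.  -1.]
scene bay_stop 0.57 [732. 186.  -4.]
scene bay_stop 0.56 [ 332. -256.   -1.]
scene sash_grip 0.9 [624. 190. 282.]
scene sash_grip 0.56 [222. 394. 168.]
scene sash_grip 0.54 [ 222. -266.  165.]
top tray 0.72 [516. 193.   1.]
top bay 0.68 [ 225. -266.   -0.]
top bay 0.62 [622. 191.  -3.]
top bay 0.59 [218. 381.   3.]
top bay_stop 0.72 [ 661. -388.   -0.]
top bay_stop 0.61 [326. 367.  -1.]
top bay_stop 0.55 [620. 192. 283.]
top sash_grip 0.69 [621. 192. 282.]
top sash_grip 0.53 [215. 386. 161.]
```

View pics/w4.png

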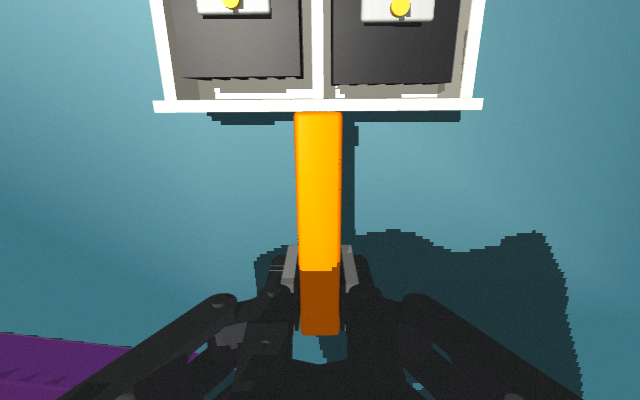

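The grip is on the handle at (320,265), both sinks lie flat in their pockets, and the tray is square to the tool. The guides come next, so I'll go slowly and watch the side force.

Request:
step_arm:
  increments:
    - {"dx": 0.3, "dy": -0.06, "dz": 0, "wx": 0, "wy": 0, "wz": 0}
    - {"dx": 0.4, "dy": 0, "dz": 0, "wx": 0, "wy": 0, "wz": 0}
    - {"dx": 0.4, "dy": 0, "dz": 0, "wx": 0, "wy": 0, "wz": 0}
    - {"dx": 0.3, "dy": 0, "dz": 0, "wx": 0, "wy": 0, "wz": 0}

```text
time_s: 20.35
eef_pos: [424.9, 194.8, 37.8]
ee_rot: [0.0, 1.0, -0.019, -0.003]
force: [-12.0, 0.8, 13.6]
grip_width: 0.203
grip_force: 51.8
```

Request:
step_arm:
  increments:
    - {"dx": 0.2, "dy": 0, "dz": 0, "wx": 0, "wy": 0, "wz": 0}
    - {"dx": 0.2, "dy": 0, "dz": 0, "wx": 0, "wy": 0, "wz": 0}

```text
time_s: 20.55
eef_pos: [434.6, 194.4, 37.8]
ee_rot: [0.0, 1.0, -0.019, -0.003]
force: [-13.1, 0.7, 15.1]
grip_width: 0.203
grip_force: 51.9
```

Run:
```python
from h import *
p,R=pose();s=ctrl.sense();print(p,np.degrees(np.arctan2(R[1,0],R[0,0])),np.round(s["force"],1),np.round(s["wrist_torque"],2))
c=eyes.capture("top");cv2.imwrite("pics/t5.png",cv2.resize(c["frame"][110:260,190:370],None,fx=4,fy=4,interpolation=cv2.INTER_CUBIC))
```

```text
[434.61229093 194.35566693  37.78290109] -2.1986442945291014 [-13.1   0.7  15.1] [ 0.11  1.43 -0.05]
```

View pics/t5.png

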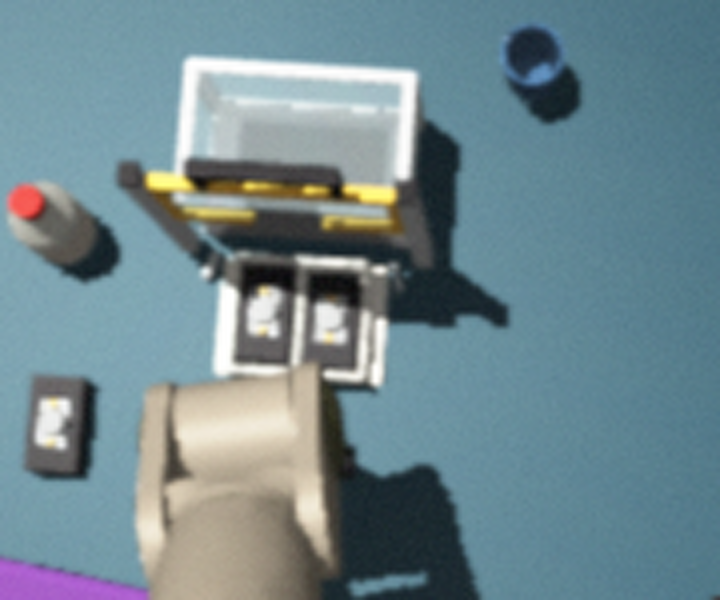

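The tray's far end is centred between the lead-in guides, with their ends at crop (213,265) and (400,277). I'll continue in small steps with a slight lift to ease the downward press.

Request:
step_arm:
  increments:
    - {"dx": 0.2, "dy": 0, "dz": -0.02, "wx": 0, "wy": 0, "wz": 0}
    - {"dx": 0.2, "dy": 0, "dz": 0, "wx": 0, "wy": 0, "wz": 0}
    - {"dx": 0.2, "dy": 0, "dz": 0, "wx": 0, "wy": 0, "wz": 0}

```text
time_s: 20.9
eef_pos: [449.7, 193.8, 38.2]
ee_rot: [0.0, 1.0, -0.019, -0.003]
force: [-10.8, 0.0, 11.9]
grip_width: 0.202
grip_force: 51.5
```

Request:
step_arm:
  increments:
    - {"dx": 0.2, "dy": 0, "dz": 0, "wx": 0, "wy": 0, "wz": 0}
    - {"dx": 0.2, "dy": 0, "dz": 0, "wx": 0, "wy": 0, "wz": 0}

```text
time_s: 21.1
eef_pos: [459.7, 193.4, 38.2]
ee_rot: [0.0, 1.0, -0.019, -0.003]
force: [-11.1, -0.3, 10.8]
grip_width: 0.199
grip_force: 51.4
```

```bash
cat > s.py <<'E'
from h import *
p,R=pose();s=ctrl.sense();d=p[:2]-[620,188];print(p,np.degrees(np.arctan2(R[1,0],R[0,0])),np.round(s["force"],1),np.round(s["wrist_torque"],2),"bay",d@[.9993,-.038]+125,d@[.038,.9993])
E
python3 s.py
```

```text
[459.68170972 193.39845062  38.16871122] -2.2020790878527703 [-11.1  -0.3  10.8] [ 0.08  1.38 -0.02] bay -35.41120859857739 -0.6974233244591901
```

No side force, and the far edge is already past the sash plane. I'll continue.

Request:
step_arm:
  increments:
    - {"dx": 0.2, "dy": 0, "dz": 0, "wx": 0, "wy": 0, "wz": 0}
    - {"dx": 0.3, "dy": 0, "dz": 0, "wx": 0, "wy": 0, "wz": 0}
    - {"dx": 0.3, "dy": 0, "dz": 0, "wx": 0, "wy": 0, "wz": 0}

```text
time_s: 21.4
eef_pos: [479.8, 192.7, 38.2]
ee_rot: [0.0, 1.0, -0.019, -0.003]
force: [-10.7, 0.1, 11.0]
grip_width: 0.202
grip_force: 51.4
```

Request:
step_arm:
  increments:
    - {"dx": 0.3, "dy": 0, "dz": 0, "wx": 0, "wy": 0, "wz": 0}
    - {"dx": 0.3, "dy": 0, "dz": 0, "wx": 0, "wy": 0, "wz": 0}
    - {"dx": 0.3, "dy": 0, "dz": 0, "wx": 0, "wy": 0, "wz": 0}
    - {"dx": 0.3, "dy": 0, "dz": 0, "wx": 0, "wy": 0, "wz": 0}

```text
time_s: 21.8
eef_pos: [509.9, 191.5, 38.2]
ee_rot: [0.0, 1.0, -0.019, -0.003]
force: [-10.3, 0.6, 11.4]
grip_width: 0.203
grip_force: 51.4
```

Request:
step_arm:
  increments:
    - {"dx": 0.3, "dy": 0, "dz": 0, "wx": 0, "wy": 0, "wz": 0}
    - {"dx": 0.3, "dy": 0, "dz": 0, "wx": 0, "wy": 0, "wz": 0}
    - {"dx": 0.3, "dy": 0, "dz": 0, "wx": 0, "wy": 0, "wz": 0}
    - {"dx": 0.2, "dy": 0, "dz": 0, "wx": 0, "wy": 0, "wz": 0}

```text
time_s: 22.2
eef_pos: [537.7, 190.5, 38.3]
ee_rot: [0.0, 1.0, -0.019, -0.002]
force: [-9.8, 0.6, 10.4]
grip_width: 0.202
grip_force: 51.3
```

```bash
python3 s.py
```

```text
[537.7243073  190.45566643  38.28930836] -2.210002086807312 [-9.8  0.6 10.4] [ 0.08  1.34 -0.07] bay 42.68858496012017 -0.6725288563040237
```

Request:
step_arm:
  increments:
    - {"dx": 0.15, "dy": 0, "dz": 0, "wx": 0, "wy": 0, "wz": 0}
    - {"dx": 0.15, "dy": 0, "dz": 0, "wx": 0, "wy": 0, "wz": 0}
    - {"dx": 0.1, "dy": 0, "dz": 0, "wx": 0, "wy": 0, "wz": 0}

```text
time_s: 22.5
eef_pos: [547.5, 190.1, 38.3]
ee_rot: [0.0, 1.0, -0.019, -0.002]
force: [-10.0, 0.3, 11.2]
grip_width: 0.198
grip_force: 51.3
```

Request:
step_arm:
  increments:
    - {"dx": 0.05, "dy": 0, "dz": 0, "wx": 0, "wy": 0, "wz": 0}
    - {"dx": 0.05, "dy": 0, "dz": 0, "wx": 0, "wy": 0, "wz": 0}

```text
time_s: 22.7
eef_pos: [549.8, 190.0, 38.3]
ee_rot: [0.0, 1.0, -0.019, -0.003]
force: [-10.4, 0.1, 10.6]
grip_width: 0.202
grip_force: 51.3
```

Request:
step_arm:
  increments:
    - {"dx": 0.05, "dy": 0, "dz": 0, "wx": 0, "wy": 0, "wz": 0}

```text
time_s: 22.8
eef_pos: [551.1, 190.0, 38.3]
ee_rot: [0.0, 1.0, -0.019, -0.003]
force: [-10.7, 0.8, 11.2]
grip_width: 0.199
grip_force: 51.3
```

Request:
step_arm:
  increments:
    - {"dx": 0.05, "dy": 0, "dz": 0, "wx": 0, "wy": 0, "wz": 0}

```text
time_s: 22.9
eef_pos: [552.4, 190.0, 38.3]
ee_rot: [0.0, 1.0, -0.019, -0.002]
force: [-9.8, -0.1, 10.0]
grip_width: 0.2
grip_force: 51.3
```

Request:
step_arm:
  increments:
    - {"dx": 0.05, "dy": 0, "dz": 0, "wx": 0, "wy": 0, "wz": 0}

```text
time_s: 23.0
eef_pos: [553.6, 189.9, 38.3]
ee_rot: [0.0, 1.0, -0.019, -0.003]
force: [-9.9, 0.9, 10.6]
grip_width: 0.204
grip_force: 51.3
```

Request:
step_arm:
  increments:
    - {"dx": 0.05, "dy": 0, "dz": 0, "wx": 0, "wy": 0, "wz": 0}

```text
time_s: 23.1
eef_pos: [554.8, 189.9, 38.3]
ee_rot: [0.0, 1.0, -0.019, -0.003]
force: [-9.8, -0.3, 10.1]
grip_width: 0.2
grip_force: 51.3
```

Request:
step_arm:
  increments:
    - {"dx": 0.04, "dy": 0, "dz": 0, "wx": 0, "wy": 0, "wz": 0}

```text
time_s: 23.2
eef_pos: [555.8, 189.8, 38.3]
ee_rot: [0.0, 1.0, -0.019, -0.002]
force: [-10.3, 0.1, 10.4]
grip_width: 0.204
grip_force: 51.3
```

Request:
step_arm:
  increments:
    - {"dx": 0.04, "dy": 0, "dz": 0, "wx": 0, "wy": 0, "wz": 0}

```text
time_s: 23.3
eef_pos: [556.2, 189.8, 38.3]
ee_rot: [0.0, 1.0, -0.019, -0.003]
force: [-17.1, -0.3, 14.6]
grip_width: 0.204
grip_force: 52.0
```

Contact shows at 17 N of push, so the tray is home at about x 60. Hold, then release and look.

Request:
step_arm:
  increments:
    - {"dx": 0, "dy": 0, "dz": 0, "wx": 0, "wy": 0, "wz": 0}
    - {"dx": 0, "dy": 0, "dz": 0, "wx": 0, "wy": 0, "wz": 0}
    - {"dx": 0, "dy": 0, "dz": 0, "wx": 0, "wy": 0, "wz": 0}

```text
time_s: 23.6
eef_pos: [556.2, 189.8, 38.3]
ee_rot: [0.0, 1.0, -0.019, -0.003]
force: [-13.6, 0.0, 12.6]
grip_width: 0.199
grip_force: 51.7
```

Request:
step_arm:
  increments:
    - {"dx": 0, "dy": 0, "dz": 0, "wx": 0, "wy": 0, "wz": 0}
    - {"dx": 0, "dy": 0, "dz": 0, "wx": 0, "wy": 0, "wz": 0}
    - {"dx": 0, "dy": 0, "dz": 0, "wx": 0, "wy": 0, "wz": 0}
    - {"dx": 0, "dy": 0, "dz": 0, "wx": 0, "wy": 0, "wz": 0}
    - {"dx": 0, "dy": 0, "dz": 0, "wx": 0, "wy": 0, "wz": 0}
  fingers: 60

```text
time_s: 24.1
eef_pos: [558.7, 189.5, 38.2]
ee_rot: [0.0, 1.0, -0.019, -0.0]
force: [-0.1, -0.2, 1.0]
grip_width: 0.702
grip_force: 0.0
```

Request:
step_arm:
  increments:
    - {"dx": 0, "dy": 0, "dz": -0.4, "wx": 0, "wy": 0, "wz": 0}
    - {"dx": 0, "dy": 0, "dz": -0.8, "wx": 0, "wy": 0, "wz": 0}
    - {"dx": 0, "dy": 0, "dz": -0.8, "wx": 0, "wy": 0, "wz": 0}
    - {"dx": -0.7, "dy": 0, "dz": -0.7, "wx": 0, "wy": 0, "wz": 0}
    - {"dx": -1, "dy": 0, "dz": -1, "wx": 0, "wy": 0, "wz": 0}

```text
time_s: 24.6
eef_pos: [515.9, 191.0, 131.5]
ee_rot: [0.0, 1.0, -0.02, -0.0]
force: [-0.2, -0.0, 1.0]
grip_width: 0.705
grip_force: 0.0
```

Request:
step_arm:
  increments:
    - {"dx": -1, "dy": 0, "dz": -1, "wx": 0, "wy": 0, "wz": 0}
    - {"dx": -1, "dy": 0, "dz": -1, "wx": 0, "wy": 0, "wz": 0}
    - {"dx": -1, "dy": 0, "dz": -1, "wx": 0, "wy": 0, "wz": 0}
    - {"dx": 0, "dy": 0, "dz": 0, "wx": 0, "wy": 0, "wz": 0}
    - {"dx": 0, "dy": 0, "dz": 0, "wx": 0, "wy": 0, "wz": 0}

```text
time_s: 25.1
eef_pos: [441.5, 194.2, 206.5]
ee_rot: [-0.0, 1.0, -0.019, 0.001]
force: [0.8, -0.6, 0.5]
grip_width: 0.704
grip_force: 0.0
```

Run:
```python
from h import *
c,p,R=wrist(["tray","tray_grip","bay","bay_mouth","bay_stop","sash_grip"],.3);print(p,np.array(c["tool_from_camera"])[:3,3]);cv2.imwrite("pics/w6.png",c["frame"])
for n in ["scene","top"]:
    c=eyes.capture(n)
    for l in ["tray","tray_grip","sash_grip","cup","heatsink_a"]:
        for r in eyes.landmark_of(n,l)[:3]:
            w=toworld(c,r["point"])
            if r["p"]>.3 and w[0]>450 and w[1]>-50:print(n,l,round(r["p"],2),np.round(w))
```

```text
tray_grip 0.82 [558.  192.6  31.4]
bay_stop 0.67 [324.  365.8   1.2]
[441.50043104 194.1784615  206.51451798] [  79.75632942    0.63282957 -117.47156422]
scene tray_grip 0.39 [557. 187.  28.]
scene sash_grip 0.79 [623. 189. 279.]
scene cup 0.6 [776.  -5.  -2.]
top tray 0.83 [681. 186.  -1.]
top tray_grip 0.55 [559. 195.  26.]
top sash_grip 0.7 [619. 190. 285.]
top cup 0.79 [781.   4.  -0.]
top heatsink_a 0.48 [621. 191. 284.]
top heatsink_a 0.47 [782.   3.  -5.]
```

View pics/w6.png

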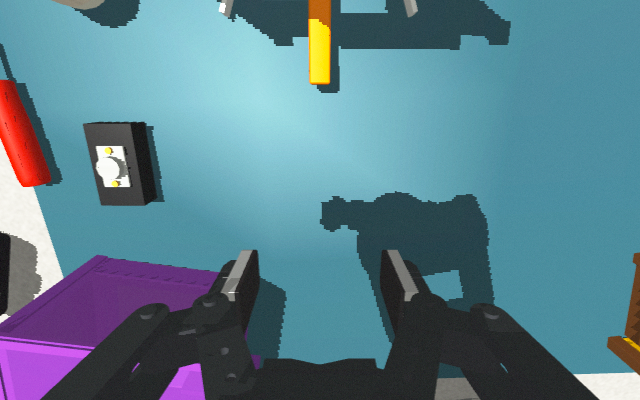

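The handle tip sits at (319,84), centred between the guide ends, and the tray reads at bay x of about 61. Now back to the sash handle.

Request:
step_arm:
  increments:
    - {"dx": 0, "dy": 0, "dz": -0.37, "wx": 0, "wy": 0, "wz": -1}
    - {"dx": 0, "dy": 0, "dz": -0.37, "wx": 0, "wy": 0, "wz": -1}
    - {"dx": 0, "dy": 0, "dz": -0.37, "wx": 0, "wy": 0, "wz": -1}
    - {"dx": 0, "dy": 0, "dz": -0.37, "wx": 0, "wy": 0, "wz": -1}
    - {"dx": 0, "dy": 0, "dz": -0.37, "wx": 0, "wy": 0, "wz": -1}

```text
time_s: 26.55
eef_pos: [441.3, 194.2, 252.4]
ee_rot: [-0.0, 0.97, 0.242, 0.0]
force: [-0.7, 0.7, 0.3]
grip_width: 0.701
grip_force: 0.0
```

Request:
step_arm:
  increments:
    - {"dx": 0, "dy": 0, "dz": -0.37, "wx": 0, "wy": 0, "wz": -1}
    - {"dx": 0, "dy": 0, "dz": -0.37, "wx": 0, "wy": 0, "wz": -1}
    - {"dx": 0, "dy": 0, "dz": -0.37, "wx": 0, "wy": 0, "wz": -1}
    - {"dx": 0, "dy": 0, "dz": -0.37, "wx": 0, "wy": 0, "wz": -1}
    - {"dx": 0, "dy": 0, "dz": -0.37, "wx": 0, "wy": 0, "wz": -1}

```text
time_s: 27.05
eef_pos: [441.3, 194.1, 298.7]
ee_rot: [0.0, 0.875, 0.485, 0.0]
force: [0.2, -0.4, 0.0]
grip_width: 0.699
grip_force: 0.0
```

Request:
step_arm:
  increments:
    - {"dx": 0, "dy": 0, "dz": -0.37, "wx": 0, "wy": 0, "wz": -1}
    - {"dx": 0, "dy": 0, "dz": -0.37, "wx": 0, "wy": 0, "wz": -1}
    - {"dx": 0, "dy": 0, "dz": -0.37, "wx": 0, "wy": 0, "wz": -1}
    - {"dx": 0, "dy": 0, "dz": -0.37, "wx": 0, "wy": 0, "wz": -1}
    - {"dx": 0, "dy": 0, "dz": -0.37, "wx": 0, "wy": 0, "wz": -1}

```text
time_s: 27.55
eef_pos: [441.2, 194.1, 344.9]
ee_rot: [-0.0, 0.719, 0.695, 0.0]
force: [0.6, 0.1, -0.2]
grip_width: 0.708
grip_force: 0.0
```

Request:
step_arm:
  increments:
    - {"dx": 0, "dy": 0, "dz": -0.2, "wx": 0, "wy": 0, "wz": 0}
    - {"dx": 0, "dy": 0, "dz": 0, "wx": 0, "wy": 0, "wz": 0}

```text
time_s: 27.75
eef_pos: [441.4, 194.2, 350.0]
ee_rot: [0.0, 0.722, 0.692, 0.0]
force: [0.2, 0.4, -0.8]
grip_width: 0.703
grip_force: 0.0
```

```bash
python3 s.py
python3 - <<'E'
from h import *
wrist(["sash_grip"],.3)
p,R=pose();print(R.T@(np.array([621.2,187.2,343])-p)/25)
E
```

```text
[441.41321007 194.16179924 349.97058368] 87.61179757826703 [ 0.2  0.4 -0.8] [0.01 0.02 0.02] bay -53.695927546730445 -0.6288120341489596
[0.01757854 7.20476482 0.24171239]
```

Request:
step_arm:
  increments:
    - {"dx": 0, "dy": 0.8, "dz": 0, "wx": 0, "wy": 0, "wz": 0}
    - {"dx": 0, "dy": 0.8, "dz": 0, "wx": 0, "wy": 0, "wz": 0}
    - {"dx": 0, "dy": 0.8, "dz": 0, "wx": 0, "wy": 0, "wz": 0}
    - {"dx": 0, "dy": 0.8, "dz": 0, "wx": 0, "wy": 0, "wz": 0}
    - {"dx": 0, "dy": 0.8, "dz": 0, "wx": 0, "wy": 0, "wz": 0}

```text
time_s: 28.35
eef_pos: [541.9, 190.2, 348.8]
ee_rot: [-0.0, 0.721, 0.693, -0.0]
force: [0.2, 0.2, 0.6]
grip_width: 0.701
grip_force: 0.0
```

Request:
step_arm:
  increments:
    - {"dx": 0, "dy": 0.8, "dz": 0, "wx": 0, "wy": 0, "wz": 0}
    - {"dx": 0, "dy": 0.8, "dz": 0, "wx": 0, "wy": 0, "wz": 0}
    - {"dx": 0, "dy": 0.8, "dz": 0, "wx": 0, "wy": 0, "wz": 0}
    - {"dx": 0, "dy": 0.8, "dz": 0, "wx": 0, "wy": 0, "wz": 0}
    - {"dx": 0, "dy": 0, "dz": 0, "wx": 0, "wy": 0, "wz": 0}

```text
time_s: 28.85
eef_pos: [622.6, 186.6, 347.4]
ee_rot: [-0.001, 0.722, 0.692, -0.001]
force: [-0.1, -0.0, -0.5]
grip_width: 0.704
grip_force: 0.0
```

Run:
```python
from h import *
c,p,R=wrist(["sash_grip"],.3);print(p);cv2.imwrite("pics/w7.png",c["frame"])
```

```text
sash_grip 0.84 [618.3 186.7 283.8]
[622.57419165 186.63470329 347.39888572]
```

View pics/w7.png

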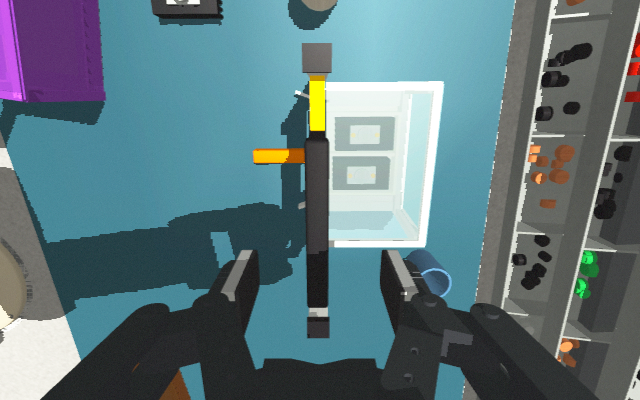

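The tray sits inside the bay with both sinks flat at (365,133) and (362,173), the handle points straight out at (280,156), and the bar (317,220) lies between the fingers. Descend, grip and lower.

Request:
step_arm:
  increments:
    - {"dx": 0, "dy": -0.05, "dz": 0.6, "wx": 0, "wy": 0, "wz": 0}
    - {"dx": 0, "dy": 0, "dz": 0.8, "wx": 0, "wy": 0, "wz": 0}
    - {"dx": 0, "dy": 0, "dz": 0.7, "wx": 0, "wy": 0, "wz": 0}
    - {"dx": 0, "dy": 0, "dz": 0.28, "wx": 0, "wy": 0, "wz": 0}
    - {"dx": 0, "dy": 0, "dz": 0, "wx": 0, "wy": 0, "wz": 0}

```text
time_s: 29.45
eef_pos: [619.3, 187.3, 289.7]
ee_rot: [-0.0, 0.721, 0.693, -0.001]
force: [-0.0, -0.6, 0.7]
grip_width: 0.703
grip_force: 0.0
```

Request:
step_arm:
  increments:
    - {"dx": 0, "dy": 0, "dz": 0, "wx": 0, "wy": 0, "wz": 0}
    - {"dx": 0, "dy": 0, "dz": 0, "wx": 0, "wy": 0, "wz": 0}
    - {"dx": 0, "dy": 0, "dz": 0, "wx": 0, "wy": 0, "wz": 0}
    - {"dx": 0, "dy": 0, "dz": 0, "wx": 0, "wy": 0, "wz": 0}
    - {"dx": 0, "dy": 0, "dz": 0, "wx": 0, "wy": 0, "wz": 0}
  fingers: 0
  squeeze: 60

```text
time_s: 29.95
eef_pos: [620.8, 187.2, 290.9]
ee_rot: [0.001, 0.721, 0.693, 0.002]
force: [4.5, 0.1, 1.3]
grip_width: 0.152
grip_force: 61.5
```

Request:
step_arm:
  increments:
    - {"dx": 0, "dy": 0, "dz": 0, "wx": 0, "wy": 0, "wz": 0}
    - {"dx": 0, "dy": 0, "dz": 0, "wx": 0, "wy": 0, "wz": 0}
    - {"dx": 0, "dy": 0, "dz": 0, "wx": 0, "wy": 0, "wz": 0}

```text
time_s: 30.25
eef_pos: [620.8, 187.2, 290.9]
ee_rot: [0.001, 0.721, 0.693, 0.002]
force: [4.9, 0.5, 0.8]
grip_width: 0.147
grip_force: 61.5
```

Request:
step_arm:
  increments:
    - {"dx": 0, "dy": 0, "dz": 0.2, "wx": 0, "wy": 0, "wz": 0}
    - {"dx": 0, "dy": 0, "dz": 0.4, "wx": 0, "wy": 0, "wz": 0}
    - {"dx": 0, "dy": 0, "dz": 0.4, "wx": 0, "wy": 0, "wz": 0}
    - {"dx": 0, "dy": 0, "dz": 0.4, "wx": 0, "wy": 0, "wz": 0}
    - {"dx": 0, "dy": 0, "dz": 0.4, "wx": 0, "wy": 0, "wz": 0}

```text
time_s: 30.75
eef_pos: [620.8, 187.2, 245.6]
ee_rot: [0.001, 0.721, 0.693, 0.002]
force: [5.7, 1.5, 4.7]
grip_width: 0.155
grip_force: 62.0
```

Request:
step_arm:
  increments:
    - {"dx": 0, "dy": 0, "dz": 0.4, "wx": 0, "wy": 0, "wz": 0}
    - {"dx": 0, "dy": 0, "dz": 0.4, "wx": 0, "wy": 0, "wz": 0}
    - {"dx": 0, "dy": 0, "dz": 0.3, "wx": 0, "wy": 0, "wz": 0}
    - {"dx": 0, "dy": 0, "dz": 0.2, "wx": 0, "wy": 0, "wz": 0}

```text
time_s: 31.15
eef_pos: [620.8, 187.2, 212.8]
ee_rot: [0.001, 0.721, 0.693, 0.001]
force: [5.1, 0.4, 4.5]
grip_width: 0.15
grip_force: 62.0
```

Request:
step_arm:
  increments:
    - {"dx": 0, "dy": 0, "dz": 0.2, "wx": 0, "wy": 0, "wz": 0}
    - {"dx": 0, "dy": 0, "dz": 0.2, "wx": 0, "wy": 0, "wz": 0}

```text
time_s: 31.35
eef_pos: [620.8, 187.2, 203.2]
ee_rot: [0.001, 0.721, 0.693, 0.001]
force: [5.3, 0.3, 4.9]
grip_width: 0.15
grip_force: 62.0
```

Request:
step_arm:
  increments:
    - {"dx": 0, "dy": 0, "dz": 0.25, "wx": 0, "wy": 0, "wz": 0}
    - {"dx": 0, "dy": 0, "dz": 0.25, "wx": 0, "wy": 0, "wz": 0}
    - {"dx": 0, "dy": 0, "dz": 0.25, "wx": 0, "wy": 0, "wz": 0}
    - {"dx": 0, "dy": 0, "dz": 0.2, "wx": 0, "wy": 0, "wz": 0}

```text
time_s: 31.75
eef_pos: [620.8, 187.2, 179.2]
ee_rot: [0.001, 0.721, 0.693, 0.001]
force: [6.0, 0.4, 4.5]
grip_width: 0.151
grip_force: 62.0
```

Request:
step_arm:
  increments:
    - {"dx": 0, "dy": 0, "dz": 0.08, "wx": 0, "wy": 0, "wz": 0}
    - {"dx": 0, "dy": 0, "dz": 0.06, "wx": 0, "wy": 0, "wz": 0}

```text
time_s: 31.95
eef_pos: [620.8, 187.2, 175.8]
ee_rot: [0.001, 0.721, 0.693, 0.001]
force: [6.4, 0.5, 3.7]
grip_width: 0.158
grip_force: 62.0
```

Request:
step_arm:
  increments:
    - {"dx": 0, "dy": 0, "dz": 0.05, "wx": 0, "wy": 0, "wz": 0}

```text
time_s: 32.05
eef_pos: [620.8, 187.2, 174.7]
ee_rot: [0.001, 0.721, 0.693, 0.001]
force: [6.2, 0.3, 5.5]
grip_width: 0.151
grip_force: 62.0
```

Request:
step_arm:
  increments:
    - {"dx": 0, "dy": 0, "dz": 0.05, "wx": 0, "wy": 0, "wz": 0}

```text
time_s: 32.15
eef_pos: [620.8, 187.2, 173.5]
ee_rot: [0.001, 0.721, 0.693, 0.001]
force: [5.4, 1.0, 4.3]
grip_width: 0.147
grip_force: 62.0
```

Request:
step_arm:
  increments:
    - {"dx": 0, "dy": 0, "dz": 0.05, "wx": 0, "wy": 0, "wz": 0}

```text
time_s: 32.25
eef_pos: [620.8, 187.2, 172.3]
ee_rot: [0.001, 0.721, 0.693, 0.001]
force: [4.6, -0.4, 17.1]
grip_width: 0.152
grip_force: 64.1
```

Request:
step_arm:
  increments:
    - {"dx": 0, "dy": 0, "dz": 0.04, "wx": 0, "wy": 0, "wz": 0}

```text
time_s: 32.35
eef_pos: [620.9, 187.2, 172.3]
ee_rot: [0.001, 0.721, 0.693, 0.002]
force: [1.6, -1.1, 15.3]
grip_width: 0.151
grip_force: 63.5
```

The upward force jumps to 17 N at the shut height. Release and withdraw upward.

Request:
step_arm:
  increments:
    - {"dx": 0, "dy": 0, "dz": 0, "wx": 0, "wy": 0, "wz": 0}
    - {"dx": 0, "dy": 0, "dz": 0, "wx": 0, "wy": 0, "wz": 0}
    - {"dx": 0, "dy": 0, "dz": 0, "wx": 0, "wy": 0, "wz": 0}
    - {"dx": 0, "dy": 0, "dz": 0, "wx": 0, "wy": 0, "wz": 0}
    - {"dx": 0, "dy": 0, "dz": 0, "wx": 0, "wy": 0, "wz": 0}
  fingers: 60

```text
time_s: 32.85
eef_pos: [619.8, 187.2, 170.3]
ee_rot: [-0.0, 0.721, 0.693, -0.0]
force: [-0.1, 0.2, -0.7]
grip_width: 0.704
grip_force: 0.0
```

Request:
step_arm:
  increments:
    - {"dx": 0, "dy": 0, "dz": -0.4, "wx": 0, "wy": 0, "wz": 0}
    - {"dx": 0, "dy": 0, "dz": -0.8, "wx": 0, "wy": 0, "wz": 0}
    - {"dx": 0, "dy": 0, "dz": -1, "wx": 0, "wy": 0, "wz": 0}
    - {"dx": 0, "dy": 0, "dz": -1, "wx": 0, "wy": 0, "wz": 0}
    - {"dx": 0, "dy": 0, "dz": -1, "wx": 0, "wy": 0, "wz": 0}

```text
time_s: 33.35
eef_pos: [619.8, 187.2, 277.5]
ee_rot: [0.0, 0.721, 0.693, 0.0]
force: [0.6, 0.2, 0.6]
grip_width: 0.703
grip_force: 0.0
```

Request:
step_arm:
  increments:
    - {"dx": 0, "dy": 0, "dz": -0.8, "wx": 0, "wy": 0, "wz": 0}
    - {"dx": 0, "dy": 0, "dz": 0, "wx": 0, "wy": 0, "wz": 0}
    - {"dx": 0, "dy": 0, "dz": 0, "wx": 0, "wy": 0, "wz": 0}

```text
time_s: 33.65
eef_pos: [619.8, 187.2, 295.4]
ee_rot: [-0.0, 0.721, 0.693, -0.0]
force: [-0.4, -0.2, -0.2]
grip_width: 0.7
grip_force: 0.0
```

Run:
```python
from h import *
c,p,R=wrist(["sash_grip","heatsink_a","tray_grip"],.3);print(p)
a=c["frame"]
for n in ["scene","top"]:
    c=eyes.capture(n)
    if n=="scene": b=cv2.resize(c["frame"][200:340,250:410],(457,400),interpolation=cv2.INTER_CUBIC)
    for l in ["tray","tray_grip","sash_grip"]:
        for r in eyes.landmark_of(n,l)[:3]:
            w=toworld(c,r["point"])
            if r["p"]>.3 and w[0]>450 and w[1]>-50:print(n,l,round(r["p"],2),np.round(w))
cv2.imwrite("pics/f.png",np.hstack([a[:,200:540],b]))
```

```text
sash_grip 0.56 [617.5 186.7 166.7]
tray_grip 0.79 [556.4 188.   31.9]
[619.80351984 187.20324011 295.35108618]
scene tray_grip 0.57 [557. 191.  28.]
scene tray_grip 0.53 [621. 190.  -1.]
scene sash_grip 0.93 [623. 187. 164.]
top sash_grip 0.66 [621. 192. 165.]
```

View pics/f.png

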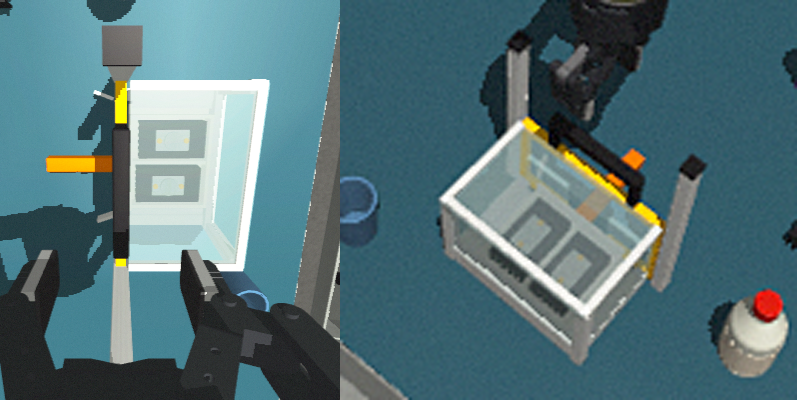

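The sash is shut with its bar at 165 mm, the orange handle sticks out through the notch at (80,165), and both sinks lie flat. The gripper is clear, so I'm handing in.

```bash
python3 -c "
from rig import finish_job
print(finish_job())"
```

```text
the job is handed in; nothing more can be done
None
```

I raised the sash, slid the tray home against the rear stop and lowered the sash until it was fully shut, with both heat sinks flat and no bystander touched. I handed the job in at about 34 s of simulated time; `finish_job()` gave no verdict.

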